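# Tip spent cartridges into the waste tray

## Robot

A 7-joint arm with a two-finger parallel gripper is mounted at the origin on a cart in front of the work surface, level with it; the furniture and walls round the work are solid. World frame = base frame: x ahead of the robot, y to its left, z up, the work surface at z = 0. Lengths are in m, angles in degrees, forces in N, time in s.
With the tool pointing down it reaches from about 0.425 to 0.875 m from the base axis. Payload 9.9 kg.
Tool frame: the origin (TCP) lies at the very end of the fingers, on their centre line; the grasp point (between the pads) lies 19 mm behind it (manip.pinch_z is the distance from the TCP to the grasp point, in m); z points along the fingers, y is the line along which they close (so a half turn about z gives the same grasp; the last joint's range is limited). The gripper opens to 85 mm and grips with 20 to 120 N. Pads are 22 mm wide; open, the fingers measure 114 mm over their backs; the gripper's body (76 mm by 85 mm) begins 54 mm behind the grasp point. The pads swing forward as they close: fully open they stand 13 mm farther back than shut.
Start: joints at [71.517, 32.985, 1.427, 82.34, -0.859, 64.687, -3.237], TCP at [0.16, -0.656, 0.197] pointing down, gripper open.
Joint ranges: [-157.87, 157.87], [-19.46, 123.44], [-87.15, 90], [11.01, 140.99], [-62.26, 242.26], [9.8, 113.94], [-161.44, 161.44]. Speed limits (degrees/s): [127.2, 127.2, 172.46, 172.46, 180, 180, 180].

## Interface

Orientations are given as [roll, pitch, yaw] about the fixed x, y, z axes, in that order (R = Rz(yaw) Ry(pitch) Rx(roll)).
In Python, from cell import manip gives the robot as it stands.
- The arm moves only by the shell command python3 -m crank 'ROWS' [FORCE]. ROWS is JSON, a list of rows, each a list of 7 numbers: the shift along the world's x, y, z as a fraction of full scale, then the turn, a rotation vector about the world's x, y, z as a fraction of full scale, then the closure, from 0 (fully open) to 1 (shut). In form: [[dx, dy, dz, rx, ry, rz, claw], ...]. A call has 1 to 20 rows; each row shifts and turns the commanded pose from where the row before left it; what a row does not reach is not made up. Full scale, the value 1, is 50 mm for a shift and 45 degrees for a turn. A row lasts 1/8 s, in which the tool goes at most 62.5 mm and 10.7 degrees, less where a joint would pass 70% of its speed; a pose out of reach is approached as far as the arm can. A call with a number of a shift or a turn outside -1 to 1 is refused whole. A call with a gripper value outside its range is refused whole. The fingers move at their own pace and stop on an object; FORCE is the grip in N (left out, the last holds). Time passes only in rows, so rows that do not move let the fingers close. It gives the time, the measured TCP pose, the force, the opening and the grip force at its end, in the units of the state.
- manip.state(): the state, without advancing time (a new reading comes with each control period).
- manip.capture(name): name is "scene" or "side" or "wrist"; returns a dict with "pixels" (480x640x3 uint8, red, green, blue), "z_map" (480x640 float32, m along the optical axis (not along the pixel's ray), 0 where there is no reading), "mtx" (3x3 intrinsics, pixels), "R" (3x3) and "t" (3): a world point X has camera coordinates R X + t; the wrist camera has in their place "mount" (4x4, takes a point from camera to tool coordinates, whose origin is the TCP and whose axes are the flange's). Camera axes: x right, y down, z forward; pixel columns grow to the right and rows downward; lengths in m; the calibration is good to about 2 mm. A picture is of the moment at which its call begins: read the wrist's pose just before it.
- manip.hand_in(): hands the job in; it is judged then, once.
The state is a dict: "time": time; "joint_pos": joint angles; "joint_velocities": joint speeds; "effort": joint torques, N m; "ee_pos": TCP position; "eef_rot": TCP orientation; "force": force on the tool from outside, world axes, zero at the start; "ft_torque": the same for the moment, N m; "width": opening from 0.0 (shut) to 1.0 (fully open); "grip_force": force on a finger pad.
Only numpy, scipy, OpenCV 4.12 (cv2) and the standard library are available. Lean on these libraries where they do the work, as an engineer would, in place of code of your own. Each camera call takes 0.05 s, during which the arm holds its last target. There are 200 camera calls.

## Task

Clear away the two spent cartridges that stand on the bench: first slide the grey waste tray fully home under the lip of the tipping bucket, then put both cartridges into the bucket and let go of them. Push the crank handle over past its catch all the way to its stop and keep it there until both cartridges have slid into the tray, then take your hand off and let the bucket swing back level by itself; leave the bottle, the timer and the tape roll where they are.

Things in the scene. Friction and masses are not known exactly. Their poses are not given: they have to be found in the camera images.
- station: Dump station, one fixed unit on a base plate 410x200 mm, 3 mm thick: two grey cheeks carry a tipping steel bucket; beside it a grey waste tray slides in guides 17 mm high. Position and yaw vary. Origin on the worktop below the middle of the pivot axis, which is 150 mm up. Axes: +x level, the way the bucket dumps (bucket towards tray); +y along the pivot axis to the crank handle's side; z up.
- bucket_floor (a point): Centre of the bucket's floor, top face; at joint 0 it is 35 mm behind (-x) the pivot axis, 162 mm above the worktop, axes parallel to the station's; turns with the bucket. The bucket is a scoop, inside 137 (x) by 130 mm (y); 3 mm walls 45 mm high at both sides and at the back (-x); open at the lip (+x) and top. Both cartridges fit side by side, length along x, at y = +30 and -30 mm.
- handle (a point): Middle of the crank handle: a white level bar along y, 16 mm thick, 66 mm long, 140 mm to +y of the station's middle; the crank arm is 38 mm inwards of this point, the free end 28 mm outwards. It turns with the bucket, 90 mm from the pivot axis: at joint 0 it leans 0.40 rad back (-x) from upright (35 mm behind, 83 mm above the axis), at the stop 0.75 rad forward. Push from behind, towards +x.
- bucket (a joint): Tipping angle of bucket and handle, rad: 0 = level, held by a catch (sprung roller); grows to the stop at 1.15 as the handle goes to +x and the lip sinks. The catch lets go within the first 0.3 rad at 10 to 15 N on the handle; beyond it a spring pushes back with 3 to 6 N, and returns the freed bucket to 0 into the catch in about a second. Cartridges slide out from 0.5 to 0.9 rad on.
- tray (a joint): How far the waste tray stands out from home, m: 0 = fully home at its stop under the lip, up to 0.10 out; starts 0.05 to 0.09 out. It slides stiffly (2 to 4 N) along the station's x and stays where it is left.
- tray_floor (a point): Centre of the top face of the waste tray's floor, 7 mm above the worktop. The tray is an open box, outside 190 mm long (x), 170 mm wide (y), 70 mm high, walls 3 mm; axes parallel to the station's. Moves with the tray.
- tray_end (a point): On the outer face of the tray's end wall farthest from the bucket, mid-width, 44 mm above the worktop; push here towards the station's -x to slide the tray home. Moves with the tray.
- spent_a_center (a point): Centre of one spent cartridge: a clear strip of wells 120 mm long (x), 16 mm wide (y), 57 mm tall (z), 45 g, standing upright on the bench; the point is half-way up, 26 mm above its underside. Pinch it across the 16 mm. One stands left and one right of the station; cartridges inside the instrument at the back right are not part of the job.
- spent_b_center (a point): Centre of the other spent cartridge, same size and shape and point as spent_a_center.
- white_bottle: Bystander: white reagent bottle, 45 mm wide, 90 mm tall, standing on the bench behind the station; origin at the centre of its underside.
- timer: Bystander: white bench timer, 60x66x21 mm, lying behind the station; origin at the centre of its underside.
- tape: Bystander: roll of tape lying flat behind the station, 64 mm across, 19 mm high; origin at the centre of its underside.

How it is judged (in metres and radians):
On the way, in this order (a step that is already met when the one before it is completed fails the run):
1. the tray is fully home under the lip (value of joint tray below 0.006 m), for 0.2 s.
2. both cartridges lie in the level bucket, let go, the tray still home (x of spent_a_center in the frame of bucket_floor between -0.072 and 0.072 m and y of spent_a_center in the frame of bucket_floor between -0.066 and 0.066 m and z of spent_a_center in the frame of bucket_floor between 0 and 0.07 m and x of spent_b_center in the frame of bucket_floor between -0.072 and 0.072 m and y of spent_b_center in the frame of bucket_floor between -0.066 and 0.066 m and z of spent_b_center in the frame of bucket_floor between 0 and 0.07 m and value of joint tray below 0.006 m and value of joint bucket below 0.06 rad and contact force between the fingers and anything else below 0.3 N), for 0.2 s.
3. the bucket is pushed past its catch with the tray home (value of joint bucket above 0.45 rad and value of joint tray below 0.006 m).
4. the bucket is held tipped at its stop with both cartridges in the tray (x of spent_a_center in the frame of tray_floor between -0.095 and 0.095 m and y of spent_a_center in the frame of tray_floor between -0.085 and 0.085 m and z of spent_a_center in the frame of tray_floor between 0 and 0.08 m and x of spent_b_center in the frame of tray_floor between -0.095 and 0.095 m and y of spent_b_center in the frame of tray_floor between -0.085 and 0.085 m and z of spent_b_center in the frame of tray_floor between 0 and 0.08 m and value of joint bucket above 1 rad and value of joint tray below 0.006 m), for 0.1 s.
At the end, for the whole second after the job is handed in: Both cartridges lie in the waste tray (their centres within its walls and no more than about 13 mm above its rim), the tray is home (within 6 mm of its stop) and the bucket is back level in its catch (within 0.06 rad) (x of spent_a_center in the frame of tray_floor between -0.095 and 0.095 m and y of spent_a_center in the frame of tray_floor between -0.085 and 0.085 m and z of spent_a_center in the frame of tray_floor between 0 and 0.08 m and x of spent_b_center in the frame of tray_floor between -0.095 and 0.095 m and y of spent_b_center in the frame of tray_floor between -0.085 and 0.085 m and z of spent_b_center in the frame of tray_floor between 0 and 0.08 m and value of joint tray below 0.006 m and value of joint bucket below 0.06 rad); the robot touches nothing.
It fails at once if the bottle, the timer or the tape roll is shifted by more than 30 mm (distance of any of white_bottle, timer, tape from where it was at the start of the episode above 0.03 m).
It also fails if it takes over 72 s, if anything falls off the work surface, if the arm or the gripper's body presses on something with over 40 N, if the wrist force passes 120 N, or if a joint passes its speed limit or range.

## Working session

There is one attempt and no reset: what is moved stays moved. The work goes in short steps, Python scripts to look and compute and a shell command to move; the robot and the scene stay as the last step left them, time stands still between calls to the robot, and variables do not carry over. Pictures are saved under pics/ and viewed, at most 10 in all, crops included, and the job is handed in when it is done.

```bash
ls; mkdir -p pics; python3 - <<'E'
from cell import manip
import cv2,numpy as np
s=manip.state();print(s)
for n in("scene","side"):
    c=manip.capture(n);np.savez(''+n+'.npz',**c)
    cv2.imwrite(f'pics/{n}0.png',c["pixels"][:,:,::-1]);print(n,c["mtx"],-c["R"].T@c["t"],c["R"])
E
```

```text
pics
{'time': 0.0, 'joint_pos': array([71.5177772 , 33.03236945,  1.42239082, 82.38657562, -0.86118949,
       64.6886426 , -3.2378385 ]), 'joint_velocities': array([-0.05918536, -0.03097927,  0.15502001, -0.03478139, -0.01694951,
        0.0828255 , -0.11596103]), 'effort': array([-1.03284965e-03, -7.65742564e+01,  2.24964224e+00, -2.85964555e+01,
        1.52111967e-02,  1.28103953e-02,  3.23423728e-05]), 'ee_pos': array([ 0.15954473, -0.65533063,  0.19614484]), 'eef_rot': array([-1.79902983e+02,  2.90820435e-03,  1.36823060e+01]), 'force': array([-0.11130793,  0.61797444, -0.33501202]), 'ft_torque': array([0.00123736, 0.00280285, 0.05660889]), 'grip_force': 0.0, 'width': 1.0036581626755652}
scene [[484.70992792   0.         321.43004103]
 [  0.         484.70992792 240.03225215]
 [  0.           0.           1.        ]] [ 0.60124444 -1.14511051  0.65979539] [[ 0.99968553 -0.00165249 -0.02502229]
 [-0.02338997 -0.42122703 -0.90665357]
 [-0.00904183  0.90695372 -0.42113322]]
side [[538.07046487   0.         320.76971466]
 [  0.         538.07046487 233.27566947]
 [  0.           0.           1.        ]] [-0.08278404  0.33649769  1.2293834 ] [[-0.4946306  -0.86896869 -0.01529644]
 [-0.70220784  0.40995443 -0.58210095]
 [ 0.51209834 -0.27718366 -0.81297264]]
```

View pics/scene0.png

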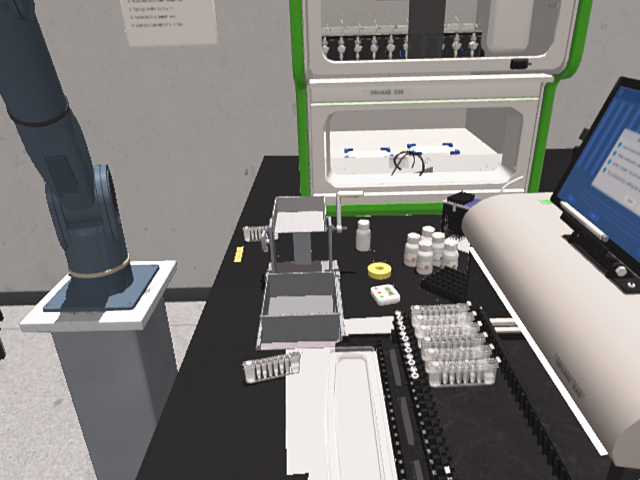

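View pics/side0.png

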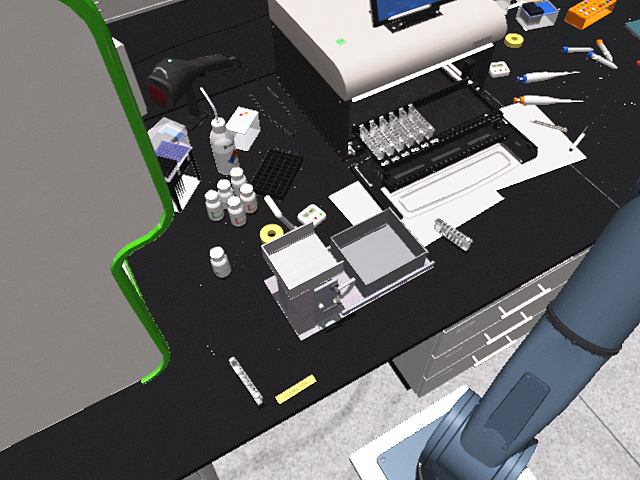

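Scene view: station in the middle-left, with the bucket at (300,215), the tray at (300,310) nearer the camera and the handle at (350,193) on world +x. One cartridge is at (272,368), the other at (257,234). Side view: cartridges at (453,235) and (245,380), bucket at (300,260), tray at (378,250).

```bash
cat > h.py <<'E'
import numpy as np,cv2
def cloud(n):
    c=np.load(f'{n}.npz') if isinstance(n,str) else n
    K,z=c["mtx"],c["z_map"];v,u=np.mgrid[:480,:640]
    p=np.stack([(u-K[0,2])/K[0,0]*z,(v-K[1,2])/K[1,1]*z,z],-1)
    P=(p-c["t"])@c["R"]; P[z==0]=np.nan
    return P,c["pixels"]
def rect(P,m):
    q=P[m][:,:2]; r=cv2.minAreaRect((q*1000).astype(np.float32)); return len(q),np.round(r[0],1),np.round(r[1],1),round(r[2],1),np.round(cv2.boxPoints(r))
E
python3 - <<'E'
from h import *
for n,boxes in(("side",dict(tray=(320,200,440,300,.06,.08),bucket=(255,215,345,300,.198,.216),cR=(425,210,480,260,.008,.07),cL=(220,345,270,410,.008,.07),handle=(255,200,370,330,.225,.26))),("scene",dict(tray=(250,265,350,350,.06,.08),bucket=(265,190,335,245,.198,.216),cR=(235,345,302,390,.008,.07),cL=(240,222,272,250,.008,.07),handle=(330,180,370,215,.22,.26)))):
    P,I=cloud(n);v,u=np.mgrid[:480,:640]
    for k,(a,b,c,d,l,h) in boxes.items():
        m=(u>=a)&(u<=c)&(v>=b)&(v<=d)&(P[...,2]>l)&(P[...,2]<h)
        if m.sum()>5: print(n,k,*rect(P,m)[:4],rect(P,m)[4].tolist(),'z',np.nanpercentile(P[m][:,2],[2,50,98]).round(3))
        else: print(n,k,m.sum())
E
```

```text
side tray 887 [ 538.4 -168.3] [175.7 196.9] 1.3 [[448.0, -72.0], [453.0, -269.0], [629.0, -265.0], [624.0, -68.0]] z [0.06  0.071 0.078]
side bucket 491 [549.6  55.3] [170.9 140.6] 0.8 [[463.0, 124.0], [465.0, -16.0], [636.0, -14.0], [634.0, 127.0]] z [0.198 0.205 0.211]
side cR 519 [ 486.4 -379.1] [152.4 197. ] 51.7 [[362.0, -378.0], [517.0, -500.0], [611.0, -380.0], [456.0, -258.0]] z [0.009 0.038 0.055]
side cL 392 [396.  284.1] [120.3  15.9] 7.7 [[335.0, 284.0], [337.0, 268.0], [457.0, 284.0], [455.0, 300.0]] z [0.012 0.043 0.055]
side handle 150 [662.8  58.2] [66.3 16.6] 3.1 [[629.0, 65.0], [630.0, 48.0], [696.0, 52.0], [696.0, 68.0]] z [0.228 0.239 0.244]
scene tray 898 [ 540.1 -167.1] [175.4 201.3] 0.3 [[452.0, -67.0], [453.0, -268.0], [628.0, -267.0], [627.0, -66.0]] z [0.06  0.069 0.074]
scene bucket 189 [533.1  57.6] [136.3 146.9] 0.3 [[465.0, 131.0], [465.0, -16.0], [602.0, -16.0], [601.0, 131.0]] z [0.198 0.203 0.207]
scene cR 1009 [ 470.  -362.1] [102.6 127. ] 51.6 [[388.0, -363.0], [488.0, -442.0], [552.0, -361.0], [452.0, -283.0]] z [0.009 0.036 0.051]
scene cL 210 [376.6 281.5] [80.2 27.2] 7.4 [[335.0, 290.0], [339.0, 263.0], [418.0, 273.0], [415.0, 300.0]] z [0.01  0.035 0.049]
scene handle 175 [665.8  54.3] [71.8 17.1] 3.8 [[629.0, 60.0], [631.0, 43.0], [702.0, 48.0], [701.0, 65.0]] z [0.222 0.232 0.239]
```

```bash
python3 - <<'E'
from h import *
for n,(a,b,c,d) in dict(side=(425,210,480,260),scene=(235,345,305,390)).items():
    P,I=cloud(n);v,u=np.mgrid[:480,:640]
    for l in(.02,.03,.04):
        m=(u>=a)&(u<=c)&(v>=b)&(v<=d)&(P[...,2]>l)&(P[...,2]<.065)&(P[...,1]<-.285)
        m2=cv2.connectedComponentsWithStats(m.astype(np.uint8));k=1+np.argmax(m2[2][1:,4]);m=m2[1]==k
        print(n,l,*rect(P,m)[:4],rect(P,m)[4].tolist())
E
```

```text
side 0.02 424 [ 490.4 -378.1] [119.6  21. ] 16.3 [[430.0, -385.0], [436.0, -405.0], [551.0, -371.0], [545.0, -351.0]]
side 0.03 339 [ 490.4 -378.1] [119.6  21. ] 16.3 [[430.0, -385.0], [436.0, -405.0], [551.0, -371.0], [545.0, -351.0]]
side 0.04 225 [ 490.3 -377.8] [119.6  20.8] 16.0 [[430.0, -384.0], [436.0, -404.0], [551.0, -371.0], [545.0, -351.0]]
scene 0.02 807 [ 490.5 -376.7] [119.2  21.4] 16.4 [[430.0, -383.0], [436.0, -404.0], [551.0, -370.0], [545.0, -350.0]]
scene 0.03 621 [ 490.5 -376.7] [119.2  21.4] 16.4 [[430.0, -383.0], [436.0, -404.0], [551.0, -370.0], [545.0, -350.0]]
scene 0.04 375 [ 490.7 -377.3] [119.   20.3] 16.4 [[431.0, -384.0], [436.0, -404.0], [551.0, -370.0], [545.0, -351.0]]
```

```bash
python3 -m crank '[[0,0,0,0,0,0,1],[0.6,0.6,0,0,0,0,1],[1,1,0,0,0,-0.15,1],[1,1,0,0,0,-0.15,1],[1,1,0,0,0,0,1],[1,1,0,0,0,0,1],[1,1,0,0,0,0,1],[1,0.7,-0.5,0,0,0,1],[1,0,-1,0,0,0,1],[0,0,-0.8,0,0,0,1],[0,0,-0.7,0,0,0,1],[0,0,0,0,0,0,1]]' 40
```

```text
time: 1.6
ee_pos: [0.5006, -0.3704, 0.0516]
eef_rot: [-179.8, 0.3, 0.2]
force: [0.2, 0.8, 0.8]
width: -0.003
grip_force: 0.0
```

```bash
python3 -m crank '[[0,0,0.5,0,0,0,1],[0.4,0.5,0.1,0,0,0,1],[0.38,0.6,0,0,0,0,1],[0,0.2,0,0,0,0,1],[0,0,-0.8,0,0,0,1],[0,0,0,0,0,0,1]]'
python3 - <<'E'
from cell import manip
from h import *
c=manip.capture("scene");P,I=cloud(c);v,u=np.mgrid[:480,:640]
cv2.imwrite('pics/a.png',cv2.resize(I[200:420,180:440,::-1],None,fx=2.5,fy=2.5))
m=(u>=235)&(u<=305)&(v>=345)&(v<=400)&(P[...,2]>.03)&(P[...,2]<.065)&(P[...,1]<-.33)
print(rect(P,m))
E
```

```text
time: 2.35
ee_pos: [0.5393, -0.3066, 0.0432]
eef_rot: [-179.9, 0.2, 0.2]
force: [0.5, -0.6, -0.1]
width: 0.002
grip_force: 0.0
(614, array([ 490.6, -377.7]), array([119.1,  20.7]), 15.4, array([[ 430., -383.],
       [ 436., -403.],
       [ 551., -372.],
       [ 545., -352.]], dtype=float32))
```

View pics/a.png

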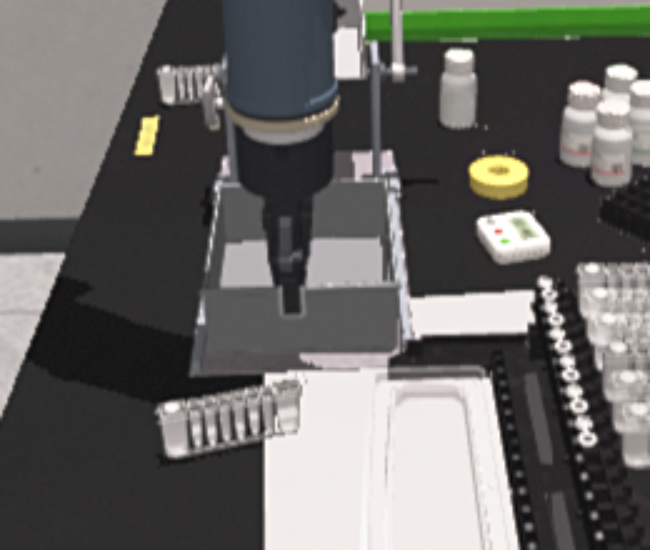

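Cartridge A was not disturbed, and the closed fingers stand just outside the tray's end wall. Pushing the tray now.

```bash
python3 -m crank '[[0,0.3,0,0,0,0,1],[0,0.3,0,0,0,0,1],[0,0.3,0,0,0,0,1],[0,0.3,0,0,0,0,1],[0,0.2,0,0,0,0,1],[0,0.2,0,0,0,0,1]]'; python3 -m crank '[[0,0.15,0,0,0,0,1],[0,0.15,0,0,0,0,1],[0,0,0,0,0,0,1]]'
```

```text
time: 3.15
ee_pos: [0.5413, -0.2261, 0.0442]
eef_rot: [180.0, -0.0, 0.2]
force: [-0.1, -0.4, -0.4]
width: 0.004
grip_force: 0.0
time: 3.52
ee_pos: [0.5413, -0.2111, 0.0441]
eef_rot: [-180.0, 0.0, 0.2]
force: [-0.6, -2.1, -0.5]
width: -0.001
grip_force: 0.0
```

```bash
for i in 1; do python3 -m crank '[[0,0.15,0,0,0,0,1],[0,0.15,0,0,0,0,1]]'; done; python3 -m crank '[[0,0.15,0,0,0,0,1],[0,0.1,0,0,0,0,1]]'; python3 -m crank '[[0,0.1,0,0,0,0,1],[0,0.1,0,0,0,0,1]]'
```

```text
time: 3.78
ee_pos: [0.5411, -0.1964, 0.0441]
eef_rot: [-180.0, 0.0, 0.2]
force: [0.6, -0.3, 0.2]
width: 0.002
grip_force: 0.0
time: 4.03
ee_pos: [0.5412, -0.1835, 0.0441]
eef_rot: [-180.0, 0.0, 0.2]
force: [0.8, -0.8, -0.5]
width: 0.002
grip_force: 0.0
time: 4.28
ee_pos: [0.5412, -0.174, 0.0441]
eef_rot: [180.0, -0.0, 0.2]
force: [0.0, 0.8, -0.4]
width: 0.003
grip_force: 0.0
```

```bash
python3 - <<'E'
from cell import manip
from h import *
c=manip.capture("side");P,I=cloud(c);v,u=np.mgrid[:480,:640]
cv2.imwrite('pics/b.png',cv2.resize(I[180:360,220:480,::-1],None,fx=2.5,fy=2.5))
m=(u>=300)&(u<=440)&(v>=200)&(v<=310)&(P[...,2]>.06)&(P[...,2]<.075)&(P[...,1]<.1)
print(rect(P,m))
E
```

```text
(616, array([538.5, -99.3]), array([174.9, 333.4]), 0.8, array([[ 449.,   66.],
       [ 453., -267.],
       [ 628., -265.],
       [ 624.,   69.]], dtype=float32))
```

View pics/b.png

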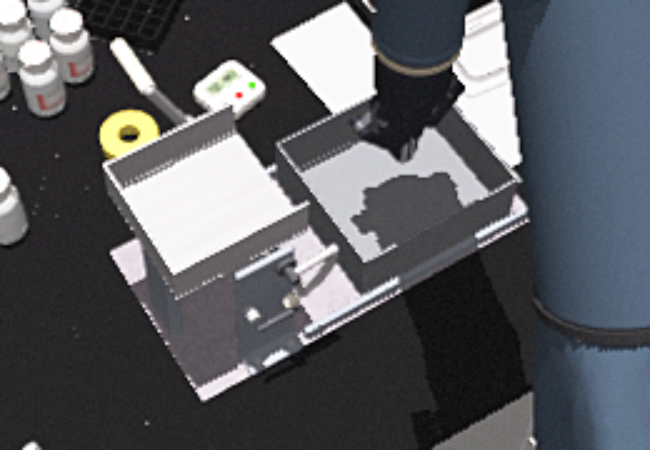

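The fingers are hanging inside or over the tray and the tray has not moved. I'll check where the fingertips really are, from depth.

```bash
python3 - <<'E'
from cell import manip
from h import *
s=manip.state();print(s["ee_pos"],s["joint_pos"].round(1))
for n in("scene","side"):
    c=manip.capture(n);P,I=cloud(c);v,u=np.mgrid[:480,:640]
    X=c["R"]@s["ee_pos"]+c["t"];q=c["mtx"]@X;q=q[:2]/q[2];print(n,'proj TCP',q.round(1))
    old=np.load(n+'.npz')
    d=np.abs(old["z_map"]-c["z_map"]);x=P-s["ee_pos"]
    m=(d>.02)&(np.hypot(x[...,0],x[...,1])<.1)&(P[...,2]<.3)&(P[...,2]>.02)
    for z in np.arange(.02,.3,.02):
        k=m&(P[...,2]>z)&(P[...,2]<=z+.02)
        if k.sum()>3: print(round(z,2),k.sum(),np.nanmin(P[k],0)[:2].round(3),np.nanmax(P[k],0)[:2].round(3))
    if n=="scene": cv2.imwrite('pics/c.png',cv2.resize(I[200:420,180:440,::-1],None,fx=2.5,fy=2.5))
E
```

```text
[ 0.54128428 -0.17308888  0.04409264] [ 11.3  34.4   2.7 108.8  -2.5  36.9 -74.3]
scene proj TCP [301.8 303.8]
0.06 11 [ 0.532 -0.259] [ 0.552 -0.176]
0.08 62 [ 0.528 -0.188] [ 0.549 -0.175]
0.1 49 [ 0.528 -0.188] [ 0.549 -0.174]
0.12 52 [ 0.526 -0.214] [ 0.552 -0.163]
0.14 93 [ 0.522 -0.233] [ 0.556 -0.18 ]
0.16 191 [ 0.52  -0.235] [ 0.558 -0.158]
0.18 138 [ 0.519 -0.218] [ 0.558 -0.158]
0.2 219 [ 0.503 -0.212] [ 0.575 -0.177]
0.22 294 [ 0.501 -0.213] [ 0.576 -0.174]
0.24 325 [ 0.502 -0.211] [ 0.576 -0.161]
0.26 256 [ 0.497 -0.218] [ 0.581 -0.173]
0.28 357 [ 0.499 -0.217] [ 0.58  -0.172]
side proj TCP [378.3 249.5]
0.08 36 [ 0.527 -0.188] [ 0.545 -0.159]
0.1 37 [ 0.526 -0.187] [ 0.536 -0.157]
0.12 104 [ 0.524 -0.213] [ 0.549 -0.135]
0.14 120 [ 0.521 -0.233] [ 0.537 -0.12 ]
0.16 213 [ 0.519 -0.233] [ 0.551 -0.112]
0.18 87 [ 0.519 -0.181] [ 0.549 -0.126]
0.2 90 [ 0.502 -0.197] [ 0.55  -0.134]
0.22 174 [ 0.5   -0.199] [ 0.556 -0.135]
0.24 161 [ 0.501 -0.195] [ 0.556 -0.134]
0.26 126 [ 0.495 -0.202] [ 0.556 -0.129]
0.28 233 [ 0.496 -0.214] [ 0.567 -0.128]
```

View pics/c.png

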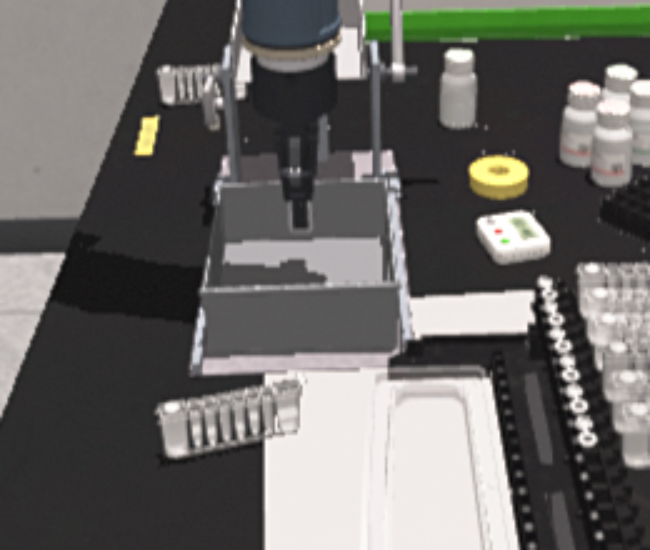

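Picture c shows the fingertips at crop (300,230), inside and just above the tray rim. That is about 32 mm higher than the state's TCP z says (projected to crop (304,260)). I'll back out, go lower and measure the offset again.

```bash
python3 -m crank '[[0,0,0.4,0,0,0,1],[0,-0.5,0,0,0,0,1],[0,-1,0,0,0,0,1],[0,-1,0,0,0,0,1],[0,-0.2,0,0,0,0,1],[0,0,-0.5,0,0,0,1],[0,0,-0.5,0,0,0,1],[0,0,0,0,0,0,1]]'
python3 - <<'E'
from cell import manip
from h import *
s=manip.state();e=s["ee_pos"]
for n in("scene","side"):
    c=manip.capture(n);P,I=cloud(c)
    old=np.load(n+'.npz');d=np.abs(old["z_map"]-c["z_map"]);x=P-e
    m=(d>.015)&(np.hypot(x[...,0],x[...,1])<.04)&(P[...,2]<.15)&(P[...,2]>.015)
    for z in np.arange(.02,.12,.01):
        k=m&(P[...,2]>z)&(P[...,2]<=z+.01)
        if k.sum()>3: print(n,round(z,2),k.sum(),np.nanmin(P[k],0)[:2].round(3),np.nanmax(P[k],0)[:2].round(3))
    if m.any(): print('min z',np.nanmin(P[m][:,2]))
E
```

```text
time: 5.42
ee_pos: [0.54, -0.3079, 0.0125]
eef_rot: [-179.9, 0.2, 0.2]
force: [-0.0, -0.1, -0.4]
width: 0.0
grip_force: 0.0
scene 0.04 12 [ 0.53  -0.316] [ 0.547 -0.31 ]
scene 0.05 39 [ 0.528 -0.322] [ 0.549 -0.302]
scene 0.06 38 [ 0.529 -0.323] [ 0.547 -0.311]
scene 0.07 38 [ 0.527 -0.323] [ 0.548 -0.312]
scene 0.08 4 [ 0.54  -0.322] [ 0.551 -0.299]
scene 0.09 29 [ 0.528 -0.343] [ 0.552 -0.304]
scene 0.1 15 [ 0.528 -0.346] [ 0.551 -0.32 ]
scene 0.11 31 [ 0.521 -0.339] [ 0.555 -0.291]
min z 0.045568337776712334
side 0.05 12 [ 0.529 -0.313] [ 0.547 -0.297]
side 0.06 20 [ 0.527 -0.322] [ 0.541 -0.294]
side 0.07 22 [ 0.527 -0.315] [ 0.539 -0.294]
side 0.08 14 [ 0.528 -0.322] [ 0.534 -0.297]
side 0.09 31 [ 0.526 -0.341] [ 0.548 -0.276]
side 0.1 58 [ 0.524 -0.345] [ 0.551 -0.272]
side 0.11 44 [ 0.522 -0.345] [ 0.54 -0.27]
min z 0.04953327250264095
```

Offset confirmed: true tip z ≈ state z + 0.034. The tip is now about 46 mm up, so I can push.

```bash
python3 -m crank '[[0,0.3,0,0,0,0,1],[0,0.2,0,0,0,0,1],[0,0.2,0,0,0,0,1],[0,0.2,0,0,0,0,1],[0,0.2,0,0,0,0,1]]'; python3 -m crank '[[0,0.2,0,0,0,0,1],[0,0.1,0,0,0,0,1]]';python3 -m crank '[[0,0.1,0,0,0,0,1],[0,0.1,0,0,0,0,1]]'
```

```text
time: 6.15
ee_pos: [0.5413, -0.254, 0.0144]
eef_rot: [180.0, -0.0, 0.2]
force: [-0.1, -2.4, 1.8]
width: -0.004
grip_force: 1.3
time: 6.4
ee_pos: [0.5411, -0.2382, 0.014]
eef_rot: [-180.0, 0.0, 0.2]
force: [-0.8, -2.7, 1.3]
width: 0.001
grip_force: 1.1
time: 6.65
ee_pos: [0.5409, -0.2292, 0.014]
eef_rot: [180.0, 0.0, 0.2]
force: [-0.6, -2.8, 1.0]
width: 0.002
grip_force: 1.1
```

```bash
python3 -m crank '[[0,0.1,0,0,0,0,1],[0,0,0,0,0,0,1]]'; python3 - <<'E'
from cell import manip
from h import *
c=manip.capture("side");P,I=cloud(c);v,u=np.mgrid[:480,:640]
m=(u>=310)&(u<=440)&(v>=200)&(v<=310)&(P[...,2]>.06)&(P[...,2]<.075)&(P[...,1]<.0)
q=P[m];print(rect(P,m))
E
```

```text
time: 6.9
ee_pos: [0.5412, -0.2233, 0.0139]
eef_rot: [-180.0, 0.0, 0.2]
force: [0.3, -1.0, 0.5]
width: 0.001
grip_force: 0.0
(526, array([ 537.9, -125.3]), array([174.8, 220.2]), 2.3, array([[ 446.,  -19.],
       [ 455., -239.],
       [ 630., -232.],
       [ 621.,  -12.]], dtype=float32))
```

```bash
for i in 1; do python3 -m crank '[[0,0.1,0,0,0,0,1],[0,0.1,0,0,0,0,1]]'; done;  python3 -m crank '[[0,0.1,0,0,0,0,1],[0,0.1,0,0,0,0,1]]'
```

```text
time: 7.2
ee_pos: [0.5412, -0.2142, 0.0141]
eef_rot: [180.0, -0.0, 0.2]
force: [-0.2, -1.4, -0.7]
width: -0.003
grip_force: 1.1
time: 7.45
ee_pos: [0.541, -0.2038, 0.014]
eef_rot: [-180.0, 0.0, 0.2]
force: [-1.0, -1.3, -1.4]
width: -0.0
grip_force: 1.1
```

```bash
python3 -m crank '[[0,0.06,0,0,0,0,1],[0,0.06,0,0,0,0,1]]';  python3 -m crank '[[0,0.06,0,0,0,0,1],[0,0.06,0,0,0,0,1]]'
```

```text
time: 7.7
ee_pos: [0.541, -0.2022, 0.0142]
eef_rot: [179.7, -0.0, 0.0]
force: [-1.2, -20.9, -5.9]
width: 0.0
grip_force: 9.9
time: 7.95
ee_pos: [0.541, -0.2021, 0.0144]
eef_rot: [179.4, -0.1, -0.2]
force: [0.2, -36.5, -11.5]
width: 0.001
grip_force: 18.5
```

Tray is at its stop (36 N, TCP y = -0.202). Next I back off, open and hover over the right cartridge.

```bash
python3 -m crank '[[0,-0.6,0,0,0,0,1],[0,-0.4,0.8,0,0,0,1],[-0.4,-0.7,0.5,0,0,0.18,0],[-0.3,-0.9,0,0,0,0.18,0],[-0.3,-0.8,0,0,0,0,0],[0,0,0,0,0,0,0],[0,0,0,0,0,0,0]]'
python3 - <<'E'
from cell import manip
from h import *
s=manip.state();e=s["ee_pos"];c=manip.capture("wrist")
cv2.imwrite('pics/w1.png',c["pixels"][:,:,::-1]);print(c["mount"],c["mtx"])
c=manip.capture("side");P,I=cloud(c);v,u=np.mgrid[:480,:640]
m=(u>=310)&(u<=440)&(v>=200)&(v<=310)&(P[...,2]>.06)&(P[...,2]<.075)&(P[...,1]<-.02)
print(rect(P,m))
E
```

```text
time: 8.82
ee_pos: [0.4918, -0.361, 0.079]
eef_rot: [-179.9, -0.0, 16.4]
force: [0.7, -0.0, 0.1]
width: 1.0
grip_force: 0.0
[[-2.66081764e-04 -9.63259085e-01 -2.68573759e-01  6.91498162e-02]
 [ 9.99999750e-01 -8.02767791e-05 -7.02802691e-04 -1.75610065e-04]
 [ 6.55420841e-04 -2.68573879e-01  9.63258866e-01 -1.76229622e-01]
 [ 0.00000000e+00  0.00000000e+00  0.00000000e+00  1.00000000e+00]] [[331.55155135   0.         329.20787362]
 [  0.         331.55155135 242.07938188]
 [  0.           0.           1.        ]]
(501, array([ 537. , -104.7]), array([176. , 169.8]), 0.6, array([[ 448.,  -21.],
       [ 450., -191.],
       [ 626., -189.],
       [ 624.,  -19.]], dtype=float32))
```

View pics/w1.png

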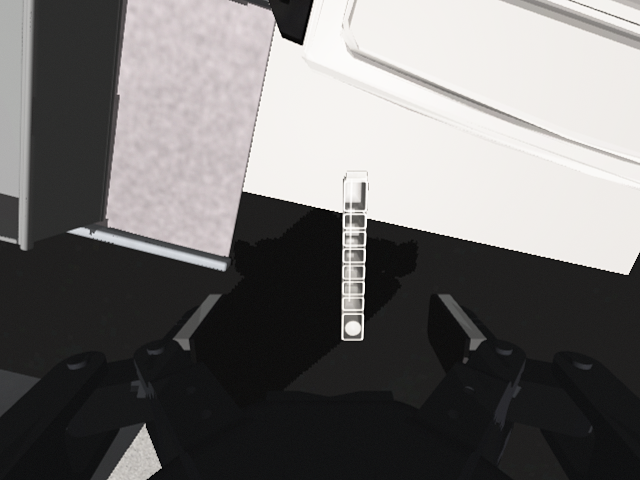

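Wrist view: the cartridge runs vertically at column 354 (rows 172–340), between the fingers and parallel to them. It is offset about 16 mm, as expected.

```bash
python3 -m crank '[[-0.02,-0.33,0,0,0,0,0],[0,0,-0.6,0,0,0,0],[0,0,-0.6,0,0,0,0],[0,0,-0.6,0,0,0,0],[0,0,-0.1,0,0,0,0],[0,0,0,0,0,0,0]]'; python3 -m crank '[[0,0,0,0,0,0,0.9],[0,0,0,0,0,0,1],[0,0,0,0,0,0,1],[0,0,0,0,0,0,1],[0,0,0,0,0,0,1]]' 30
```

```text
time: 9.68
ee_pos: [0.4904, -0.3791, -0.0156]
eef_rot: [180.0, 0.0, 16.4]
force: [-0.6, 0.1, 0.4]
width: 1.003
grip_force: 0.0
time: 10.3
ee_pos: [0.4904, -0.3789, -0.0155]
eef_rot: [180.0, -0.0, 16.4]
force: [-0.5, 0.4, 3.7]
width: 0.168
grip_force: 31.1
```

```bash
python3 -m crank '[[0,0,0.5,0,0,0,1],[0,0,0.9,0,0,0,1],[0,0,0.9,0,0,0,1],[0,0,0.9,0,0,0,1],[0,0.3,0.9,0,0,0,1],[0,0.7,0.6,0,0,0.2375,1],[0.2,0.9,0.4,0,0,0.2375,1],[0.2,0.95,0,0,0,0.2375,1],[0.25,0.95,0,0,0,0.2375,1],[0.25,0.95,0,0,0,0.2375,1],[0.25,0.95,0,0,0,0.2375,1],[0.3,0.9,0,0,0,0.2375,1],[0,0.9,0,0,0,0,1],[0,0.7,0,0,0,0,1],[0,0.2,0,0,0,0,1],[0,0,0,0,0,0,1]]'
python3 - <<'E'
from cell import manip
from h import *
s=manip.state();e=s["ee_pos"]
c=manip.capture("side");P,I=cloud(c);v,u=np.mgrid[:480,:640]
old=np.load('side.npz');d=np.abs(old["z_map"]-c["z_map"]);x=P-e
m=(np.abs(x[...,0])<.03)&(np.abs(x[...,1])<.09)&(P[...,2]<e[2]+.1)&(P[...,2]>.222)
print(rect(P,m),np.nanmin(P[m],0),np.nanmax(P[m],0))
cv2.imwrite('pics/d.png',cv2.resize(I[100:350,200:440,::-1],None,fx=2.3,fy=2.3))
E
```

```text
time: 12.3
ee_pos: [0.5626, 0.0412, 0.239]
eef_rot: [-180.0, 0.0, 91.2]
force: [-0.3, -0.4, -0.8]
width: 0.164
grip_force: 30.5
(627, array([559.7,  43.2]), array([114.5,  54.9]), 71.5, array([[515.,  -2.],
       [568., -20.],
       [604.,  89.],
       [552., 106.]], dtype=float32)) [ 0.53325818 -0.01523861  0.25050605] [0.59232357 0.10296979 0.3389729 ]
```

View pics/d.png

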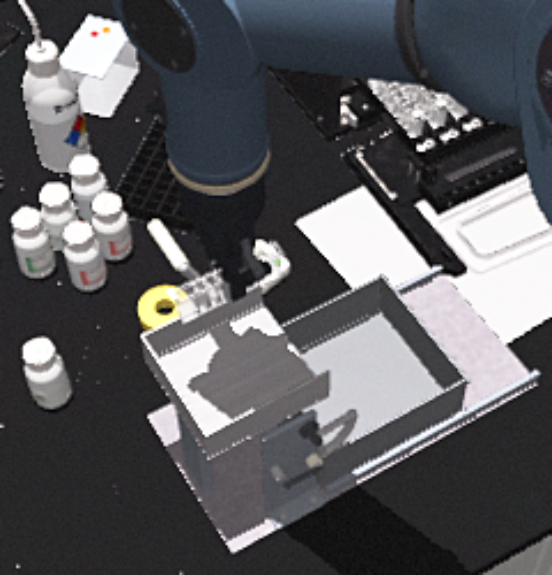

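The cartridge is in hand over the bucket (crop 215,290), and the tray is home. Lowering into the far lane.

```bash
python3 -m crank '[[0,0.16,-0.5,0,0,0,1],[0,0,-0.6,0,0,0,1],[0,0,-0.5,0,0,0,1],[0,0,0,0,0,0,1]]'; python3 -m crank '[[0,0,-0.06,0,0,0,1],[0,0,0,0,0,0,1]]'; python3 -m crank '[[0,0,-0.04,0,0,0,1],[0,0,0,0,0,0,1]]'
```

```text
time: 12.85
ee_pos: [0.5616, 0.047, 0.1575]
eef_rot: [-179.8, 0.1, 91.1]
force: [1.2, 0.3, -0.0]
width: 0.166
grip_force: 30.5
time: 13.1
ee_pos: [0.5633, 0.049, 0.157]
eef_rot: [179.9, 0.0, 91.2]
force: [0.3, 0.4, -0.7]
width: 0.164
grip_force: 30.5
time: 13.35
ee_pos: [0.5628, 0.0493, 0.1543]
eef_rot: [180.0, 0.0, 91.2]
force: [-0.4, -0.3, -1.4]
width: 0.17
grip_force: 30.5
```

```bash
python3 -m crank '[[0,0,-0.04,0,0,0,1],[0,0,0,0,0,0,1]]'; python3 -m crank '[[0,0,-0.04,0,0,0,1],[0,0,0,0,0,0,1]]'
```

```text
time: 13.6
ee_pos: [0.5626, 0.0493, 0.152]
eef_rot: [-180.0, 0.0, 91.2]
force: [1.3, -0.0, -0.3]
width: 0.165
grip_force: 30.5
time: 13.85
ee_pos: [0.5626, 0.0493, 0.1499]
eef_rot: [-180.0, 0.0, 91.2]
force: [-0.1, 0.5, -0.2]
width: 0.163
grip_force: 30.5
```

```bash
python3 -m crank '[[0,0,-0.04,0,0,0,1],[0,0,0,0,0,0,1]]'; python3 -m crank '[[0,0,0,0,0,0,0.68],[0,0,0,0,0,0,0.68],[0,0,0,0,0,0,0.68]]';  python3 -m crank '[[0,0,0.3,0,0,0,0.68],[0,0,0.7,0,0,0,0.68],[0,0,0.9,0,0,0,0.68],[0,0,0.6,0,0,0,0.68],[0,0,0,0,0,0,0.68]]'
python3 - <<'E'
from cell import manip
from h import *
s=manip.state();e=s["ee_pos"]
for n in("side","scene"):
    c=manip.capture(n);P,I=cloud(c);
    m=(P[...,0]>.473)&(P[...,0]<.593)&(P[...,1]>-.03)&(P[...,1]<.118)&(P[...,2]<.23)&(P[...,2]>.175)
    print(rect(P,m),np.nanpercentile(P[m],[2,98],axis=0))
E
```

```text
time: 14.1
ee_pos: [0.5626, 0.0492, 0.1479]
eef_rot: [-180.0, 0.0, 91.2]
force: [-0.6, 0.0, -0.1]
width: 0.166
grip_force: 30.5
time: 14.48
ee_pos: [0.5628, 0.0493, 0.1482]
eef_rot: [180.0, -0.0, 91.2]
force: [0.2, -0.3, 0.2]
width: 0.319
grip_force: 0.0
time: 15.1
ee_pos: [0.564, 0.0498, 0.2766]
eef_rot: [179.7, -0.0, 91.2]
force: [0.0, 0.3, 0.2]
width: 0.32
grip_force: 0.0
(597, array([561.5,  52. ]), array([ 20.6, 118.4]), 1.4, array([[550., 111.],
       [553.,  -7.],
       [573.,  -7.],
       [570., 111.]], dtype=float32)) [[ 0.55188515 -0.00413158  0.17712889]
 [ 0.57016828  0.1065805   0.21503122]]
(197, array([527.7,  53.8]), array([128.3, 108.8]), 89.8, array([[473., -10.],
       [582., -11.],
       [582., 118.],
       [474., 118.]], dtype=float32)) [[ 0.47979682 -0.00785206  0.1760382 ]
 [ 0.56791961  0.11763936  0.21279759]]
```

The first cartridge stands upright in the bucket. Going to the left one.

```bash
python3 -m crank '[[-0.3,0.5,0,0,0,-0.232,0.68],[-0.5,0.7,0,0,0,-0.232,0],[-0.5,0.7,0,0,0,-0.232,0],[-0.5,0.7,0,0,0,-0.232,0],[-0.5,0.7,0,0,0,-0.232,0],[-0.5,0.7,0,0,0,-0.232,0],[-0.5,0.7,-0.3,0,0,-0.232,0],[0,0,-0.9,0,0,-0.232,0],[0,0,-0.9,0,0,0,0],[0,0,-0.9,0,0,0,0],[0,0,-0.7,0,0,0,0],[0,0,0,0,0,0,0]]'
python3 - <<'E'
from cell import manip
from h import *
s=manip.state();e=s["ee_pos"]
from scipy.spatial.transform import Rotation as R
c=manip.capture("wrist");Rt=R.from_euler('xyz',s["eef_rot"],degrees=True).as_matrix()
K,z=c["mtx"],c["z_map"];v,u=np.mgrid[:480,:640]
p=np.stack([(u-K[0,2])/K[0,0]*z,(v-K[1,2])/K[1,1]*z,z],-1)
P=(p@c["mount"][:3,:3].T+c["mount"][:3,3])@Rt.T+e
m=(z>0)&(np.hypot(P[...,0]-.396,P[...,1]-.284)<.09)&(v<340)
print('floor z',np.median(P[m][:,2]))
m&=P[...,2]>np.median(P[m][:,2])+.03
n,l,st,_=cv2.connectedComponentsWithStats(m.astype(np.uint8));k=1+np.argmax(st[1:,4]);print(st[k],rect(P,l==k),np.percentile(P[l==k],[2,98],axis=0))
E
```

```text
time: 16.7
ee_pos: [0.3957, 0.2828, 0.0857]
eef_rot: [179.8, 0.3, 7.7]
force: [-0.5, -0.8, 1.3]
width: 0.999
grip_force: 0.0
floor z -0.0003831212925816743
[ 316  161   24  167 2909] (2909, array([398.2, 284.6]), array([119. ,  15.4]), 7.5, array([[338., 284.],
       [340., 269.],
       [458., 285.],
       [456., 300.]], dtype=float32)) [[0.34183355 0.2724887  0.03073338]
 [0.45585513 0.29741178 0.05315592]]
```

```bash
python3 -m crank '[[0.04,0.03,-0.5,0,0,0,0],[0,0,-0.6,0,0,0,0],[0,0,-0.6,0,0,0,0],[0,0,-0.33,0,0,0,0],[0,0,0,0,0,0,0],[0,0,0,0,0,0,0.9],[0,0,0,0,0,0,1],[0,0,0,0,0,0,1],[0,0,0,0,0,0,1],[0,0,0,0,0,0,1]]'
```

```text
time: 18.0
ee_pos: [0.3999, 0.2859, -0.0131]
eef_rot: [-180.0, -0.0, 7.7]
force: [-0.6, -1.0, 5.7]
width: 0.161
grip_force: 36.0
```

```bash
python3 -m crank '[[0,0,0.5,0,0,0,1],[0,0,0.9,0,0,0,1],[0,0,0.9,0,0,0,1],[0,0,0.9,0,0,0.232,1],[0,0,0.9,0,0,0.232,1],[0,0,0.9,0,0,0.232,1],[0.34,-0.79,0,0,0,0.232,1],[0.34,-0.79,0,0,0,0.232,1],[0.34,-0.79,0,0,0,0.232,1],[0.34,-0.79,0,0,0,0.232,1],[0.34,-0.79,0,0,0,0.232,1],[0.34,-0.7,0,0,0,0,1],[0,0,0,0,0,0,1],[0,0,0,0,0,0,1]]'
python3 - <<'E'
from cell import manip
from h import *
s=manip.state();e=s["ee_pos"]
c=manip.capture("side");P,I=cloud(c)
m=(np.abs(P[...,0]-e[0])<.03)&(np.abs(P[...,1]-e[1])<.09)&(P[...,2]<e[2]+.03)&(P[...,2]>.222)
print(rect(P,m),np.nanpercentile(P[m],[1,99],axis=0))
E
```

```text
time: 19.75
ee_pos: [0.5013, 0.0537, 0.2364]
eef_rot: [-180.0, -0.0, 91.2]
force: [0.0, 0.9, -1.1]
width: 0.163
grip_force: 35.2
(70, array([497. ,  50.8]), array([105.9,  11.3]), 89.5, array([[491.,  -2.],
       [502.,  -2.],
       [503., 104.],
       [492., 104.]], dtype=float32)) [[ 0.49211743 -0.00145042  0.24794267]
 [ 0.50261934  0.10352495  0.26626195]]
```

```bash
python3 -m crank '[[0.02,0,-0.5,0,0,0,1],[0,0,-0.6,0,0,0,1],[0,0,-0.4,0,0,0,1],[0,0,-0.16,0,0,0,1],[0,0,0,0,0,0,1]]'; python3 -m crank '[[0,0,-0.05,0,0,0,1],[0,0,0,0,0,0,1]]'; python3 -m crank '[[0,0,0,0,0,0,0.68],[0,0,0,0,0,0,0.68],[0,0,0,0,0,0,0.68]]';  python3 -m crank '[[0,0,0.3,0,0,0,0.68],[0,0,0.7,0,0,0,0.68],[0,0,0.9,0,0,0,0.68],[0,0,0.6,0,0,0,0.68],[0,0,0,0,0,0,0.68]]'
python3 - <<'E'
from cell import manip
from h import *
c=manip.capture("side");P,I=cloud(c);v,u=np.mgrid[:480,:640]
for a,b in((.473,.53),(.54,.593)):
    m=(P[...,0]>a)&(P[...,0]<b)&(P[...,1]>-.03)&(P[...,1]<.118)&(P[...,2]<.23)&(P[...,2]>.175)
    print(rect(P,m)[:4],np.nanpercentile(P[m],[2,98],axis=0))
m=(P[...,0]>.62)&(P[...,0]<.71)&(abs(P[...,1]-.058)<.05)&(P[...,2]<.27)&(P[...,2]>.22)
print(rect(P,m),np.nanpercentile(P[m],[2,98],axis=0))
m=(u>=310)&(u<=440)&(v>=200)&(v<=310)&(P[...,2]>.06)&(P[...,2]<.075)&(P[...,1]<-.02);print(rect(P,m)[:4])
cv2.imwrite('pics/e.png',cv2.resize(I[150:350,200:460,::-1],None,fx=2.5,fy=2.5))
E
```

```text
time: 20.42
ee_pos: [0.5025, 0.054, 0.1537]
eef_rot: [-180.0, -0.0, 91.3]
force: [-1.1, -0.1, -0.6]
width: 0.164
grip_force: 35.2
time: 20.68
ee_pos: [0.503, 0.0534, 0.1516]
eef_rot: [180.0, -0.0, 91.2]
force: [-0.6, -0.0, 0.4]
width: 0.165
grip_force: 35.2
time: 21.05
ee_pos: [0.5028, 0.0533, 0.1512]
eef_rot: [180.0, -0.0, 91.2]
force: [-0.4, 0.1, -0.6]
width: 0.323
grip_force: 0.0
time: 21.68
ee_pos: [0.504, 0.0539, 0.2793]
eef_rot: [179.7, -0.0, 91.2]
force: [-1.3, -0.2, -0.5]
width: 0.319
grip_force: 0.0
(596, array([501.4,  50.8]), array([ 18.5, 119.8]), 1.8) [[ 0.49247121 -0.00522174  0.17649002]
 [ 0.50951513  0.1057771   0.2156376 ]]
(472, array([561.5,  53.3]), array([ 19.5, 115.6]), 1.6) [[ 0.55195967 -0.00131199  0.17632875]
 [ 0.56930145  0.10723194  0.21463781]]
(184, array([665.9,  58.1]), array([75.5, 17.9]), 5.2, array([[628.,  64.],
       [629.,  46.],
       [704.,  53.],
       [703.,  70.]], dtype=float32)) [[0.63030773 0.04907202 0.22259229]
 [0.69928383 0.06526767 0.24421699]]
(500, array([ 538.7, -104.2]), array([175.5, 172. ]), 1.4)
```

View pics/e.png

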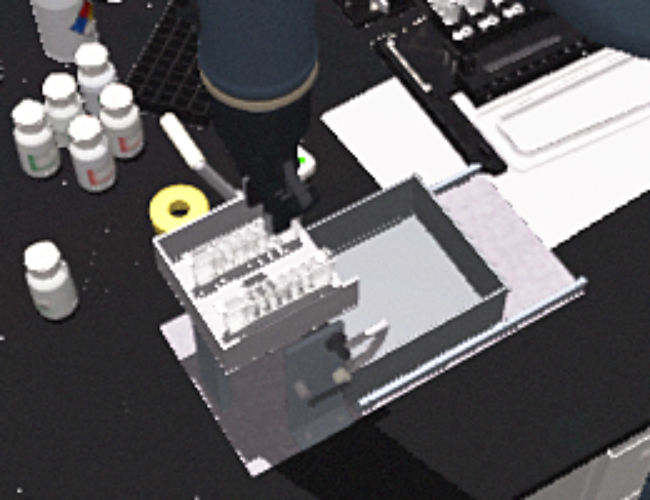

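Both cartridges stand in the bucket (crop 230,250 and 275,290) and the tray is home. Moving behind the handle with closed fingers.

```bash
python3 -m crank '[[0.4,0.2,0,0,0,0,1],[0.8,0.3,0,0,0,0,1],[0.8,0.3,0,0,0,0,1],[0.8,0.3,0,0,0,0,1],[0.68,0.15,0,0,0,0,1],[0,0,-0.6,0,0,0,1],[0,0,-0.9,0,0,0,1],[0,0,-0.9,0,0,0,1],[0,0,0,0,0,0,1]]'
```

```text
time: 22.85
ee_pos: [0.674, 0.1147, 0.152]
eef_rot: [-179.5, 0.1, 91.2]
force: [0.1, 0.2, 0.7]
width: 0.003
grip_force: 0.0
```

```bash
python3 -m crank '[[0,-0.3,0,0,0,0,1],[0,-0.2,0,0,0,0,1],[0,-0.2,0,0,0,0,1],[0,-0.2,0,0,0,0,1],[0,-0.1,0,0,0,0,1],[0,0,0,0,0,0,1]]'
```

```text
time: 23.6
ee_pos: [0.6775, 0.0684, 0.1578]
eef_rot: [179.8, -0.2, 91.3]
force: [1.4, 7.1, 3.5]
width: 0.0
grip_force: 0.0
```

```bash
python3 -m crank '[[0,-0.2,0,0,0,0,1],[0,-0.2,0,0,0,0,1],[0,-0.25,0,0,0,0,1],[0,-0.25,0,0,0,0,1],[0,-0.25,0,0,0,0,1],[0,-0.25,0,0,0,0,1]]'; python3 -m crank '[[0,-0.15,0,0,0,0,1],[0,-0.1,0,0,0,0,1],[0,0,0,0,0,0,1]]'
```

```text
time: 24.35
ee_pos: [0.6765, -0.0022, 0.1564]
eef_rot: [180.0, -0.2, 91.3]
force: [0.1, 7.1, -0.7]
width: -0.0
grip_force: 0.0
time: 24.72
ee_pos: [0.6761, -0.0138, 0.1556]
eef_rot: [-179.9, -0.2, 91.3]
force: [0.6, 9.7, -6.5]
width: 0.002
grip_force: 4.5
```

```bash
python3 -m crank '[[0,-0.1,0,0,0,0,1],[0,-0.06,0,0,0,0,1],[0,0,0,0,0,0,1]]'; python3 -m crank '[[0,-0.06,0,0,0,0,1],[0,0,0,0,0,0,1],[0,0,0,0,0,0,1],[0,0,0,0,0,0,1]]'
python3 - <<'E'
from cell import manip
from h import *
c=manip.capture("side");I=c["pixels"]
cv2.imwrite('pics/f.png',cv2.resize(I[150:350,200:460,::-1],None,fx=2.5,fy=2.5))
E
```

```text
time: 25.1
ee_pos: [0.6757, -0.0196, 0.155]
eef_rot: [-179.9, -0.4, 91.4]
force: [0.4, 13.7, -10.7]
width: -0.001
grip_force: 6.7
time: 25.6
ee_pos: [0.6756, -0.0202, 0.155]
eef_rot: [-179.9, -0.5, 91.5]
force: [-0.2, 19.2, -12.0]
width: -0.004
grip_force: 9.4
```

View pics/f.png

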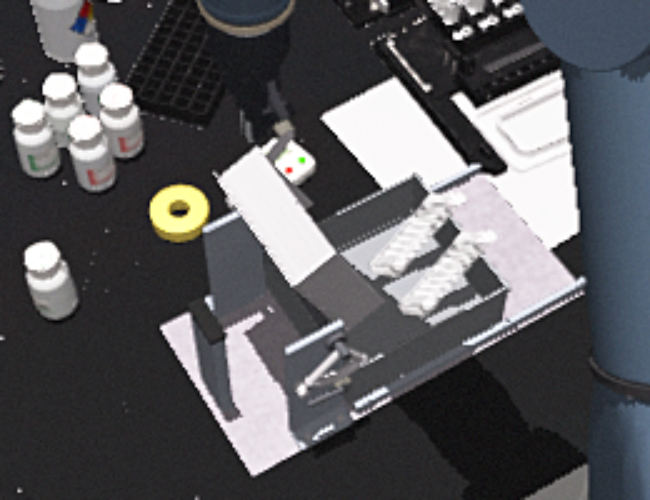

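Bucket at its stop. Both cartridges are in the tray, their heads leaning on the far wall (crop 450,200 and 480,235). I'll measure their centres.

```bash
python3 -m crank '[[0,0,0,0,0,0,1],[0,0,0,0,0,0,1],[0,0,0,0,0,0,1]]'; cat > m.py <<'E'
from cell import manip
from h import *
for n in("side","scene"):
    P,I=cloud(manip.capture(n))
    for a,b in((.47,.53),(.535,.60)):
        for z0 in(.03,.073):
            m=(P[...,0]>a)&(P[...,0]<b)&(P[...,1]>-.26)&(P[...,1]<-.05)&(P[...,2]>z0)&(P[...,2]<.2)&(I.min(2)>120)
            if m.sum()>5: print(n,a,z0,m.sum(),np.percentile(P[m],[2,50,98],axis=0).round(3).tolist())
E
python3 m.py
```

```text
time: 26.02
ee_pos: [0.6756, -0.0201, 0.155]
eef_rot: [-179.9, -0.5, 91.5]
force: [0.8, 19.4, -11.6]
width: -0.005
grip_force: 9.4
side 0.47 0.03 473 [[0.483, -0.2, 0.034], [0.504, -0.15, 0.073], [0.513, -0.097, 0.114]]
side 0.47 0.073 235 [[0.48, -0.203, 0.074], [0.504, -0.166, 0.092], [0.514, -0.127, 0.115]]
side 0.535 0.03 470 [[0.552, -0.199, 0.034], [0.56, -0.148, 0.074], [0.57, -0.096, 0.114]]
side 0.535 0.073 240 [[0.551, -0.202, 0.074], [0.561, -0.164, 0.091], [0.571, -0.125, 0.115]]
scene 0.47 0.03 163 [[0.479, -0.203, 0.038], [0.51, -0.183, 0.093], [0.527, -0.11, 0.113]]
scene 0.47 0.073 132 [[0.491, -0.204, 0.073], [0.508, -0.184, 0.096], [0.52, -0.163, 0.113]]
scene 0.535 0.03 154 [[0.543, -0.203, 0.07], [0.565, -0.184, 0.094], [0.596, -0.161, 0.113]]
scene 0.535 0.073 130 [[0.555, -0.203, 0.073], [0.565, -0.184, 0.097], [0.575, -0.162, 0.113]]
```

Centres are around y ≈ -0.145 and z ≈ 0.065, within the tray walls. Taking the hand off quickly along +y, clear of the handle's swing.

```bash
python3 -m crank '[[0,0.8,0,0,0,0,1],[0,1,0,0,0,0,1],[0,1,0,0,0,0,1],[0,0.7,0,0,0,0,1],[0,0,0.8,0,0,0,1],[0,0,0.8,0,0,0,1],[0,0,0.8,0,0,0,1],[0,0,0,0,0,0,1],[0,0,0,0,0,0,1],[0,0,0,0,0,0,1],[0,0,0,0,0,0,1],[0,0,0,0,0,0,1],[0,0,0,0,0,0,1]]'; python3 m.py; python3 - <<'E'
from cell import manip
from h import *
c=manip.capture("side");P,I=cloud(c);v,u=np.mgrid[:480,:640]
m=(P[...,0]>.64)&(P[...,0]<.71)&(abs(P[...,1]-.04)<.08)&(P[...,2]<.25)&(P[...,2]>.21);print(rect(P,m)[:4],np.percentile(P[m],[2,98],axis=0))
m=(u>=310)&(u<=440)&(v>=200)&(v<=310)&(P[...,2]>.06)&(P[...,2]<.075)&(P[...,1]<-.02);print(rect(P,m)[:4])
cv2.imwrite('pics/g.png',cv2.resize(I[150:350,200:460,::-1],None,fx=2.5,fy=2.5))
E
```

```text
time: 27.75
ee_pos: [0.6767, 0.1473, 0.2759]
eef_rot: [-180.0, 0.0, 91.2]
force: [-0.7, -0.2, 1.0]
width: 0.003
grip_force: 0.0
side 0.47 0.03 476 [[0.486, -0.199, 0.034], [0.504, -0.15, 0.073], [0.513, -0.096, 0.115]]
side 0.47 0.073 239 [[0.48, -0.202, 0.074], [0.505, -0.166, 0.091], [0.515, -0.128, 0.116]]
side 0.535 0.03 470 [[0.553, -0.198, 0.033], [0.56, -0.148, 0.073], [0.569, -0.095, 0.114]]
side 0.535 0.073 233 [[0.549, -0.202, 0.074], [0.561, -0.163, 0.091], [0.57, -0.128, 0.115]]
scene 0.47 0.03 163 [[0.479, -0.202, 0.038], [0.51, -0.183, 0.092], [0.527, -0.111, 0.113]]
scene 0.47 0.073 131 [[0.493, -0.202, 0.074], [0.508, -0.183, 0.096], [0.515, -0.161, 0.113]]
scene 0.535 0.03 155 [[0.543, -0.202, 0.071], [0.565, -0.183, 0.094], [0.596, -0.158, 0.113]]
scene 0.535 0.073 133 [[0.558, -0.202, 0.073], [0.565, -0.183, 0.096], [0.579, -0.162, 0.114]]
(137, array([671.6,  58.8]), array([63.2, 15.5]), 0.0) [[0.64190123 0.05108908 0.23360662]
 [0.70061428 0.06586683 0.24443822]]
(577, array([ 538.2, -104. ]), array([174.6, 169.7]), 0.8)
```

View pics/g.png

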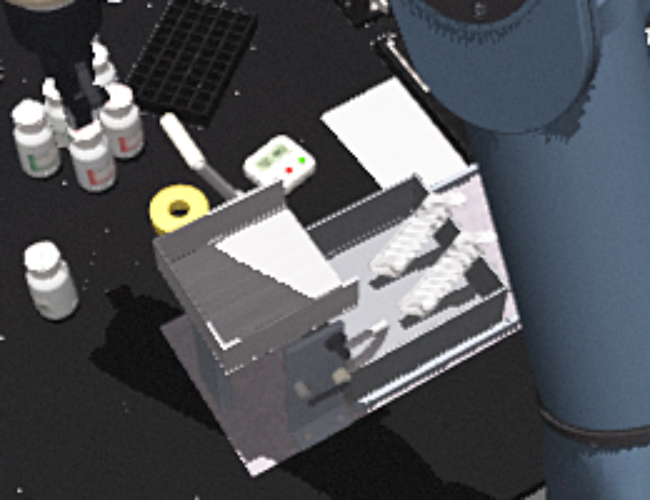

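The bucket is level again (handle back at its starting place), both cartridges rest in the home tray, the bystanders are untouched and the hand is clear.

```bash
python3 -c "
from cell import manip
print(manip.hand_in())"
```

```text
the job is handed in; nothing more can be done
None
```

The job is handed in, though the judge returned no verdict: the last measurements show both cartridges in the waste tray with their heads leaning on its far wall, the tray home, the bucket back level by itself, the bystanders untouched and the robot clear.

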